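# Gauge the press-roller gap of the plate sealer

## Robot

A 6-joint arm with a two-finger parallel gripper is mounted at the origin on the work surface. World frame = base frame: x ahead of the robot, y to its left, z up, the work surface at z = 0. Lengths are in m, angles in rad, forces in N, time in s.
With the tool pointing down it reaches from about 0.3 to 0.85 m from the base axis. Payload 4.2 kg.
Tool frame: the origin (TCP) lies midway between the tips of the shut fingers; the grasp point (between the pads) lies 19 mm behind it; y points along the fingers, x is the direction in which the jaws open and shut, and the axes are right-handed (so a half turn about y gives the same grasp; the last joint's range is limited). The gripper opens to 91 mm and grips with 3 to 60 N. Pads are 32 mm wide; open, the fingers measure 118 mm over their backs; the gripper's body (76 mm by 178 mm) begins 60 mm behind the grasp point.
Start: joints at [-1.129, 0.32, 1.565, -0, 1.257, -0.02], TCP at [0.256, -0.515, 0.214] pointing down, gripper open.
Joint ranges: [-3.11, 3.11], [-0.84, 2.01], [0.21, 2.61], [-1.34, 4.49], [0.05, 2.63], [-2.56, 2.56]. Speed limits (rad/s): [2.57, 2.57, 3.14, 3.14, 3.14, 3.14].

## Interface

Orientations are given as a unit quaternion [x, y, z, w].
In Python, from workcell import r gives the robot as it stands. The module is installed in compiled form; this text tells all that it offers.
- The arm moves only by the shell command python3 -m crank 'ROWS' [FORCE]. ROWS is JSON, a list that holds one entry, the list of rows, each a list of 5 numbers: the opening, from 0 (shut) to 1 (fully open), then the shift along the world's x, y, z in cm, then the turn about the world's z in rad. In form: [[[hand, dx, dy, dz, roll], ...]]. A call has 1 to 12 rows; each row is the pose to reach, as a shift and turn from the pose measured when the call began; what a row does not reach only later rows make up. A row lasts 1/12 s, in which the tool goes at most 41.7 mm and 7.16 degrees, less where a joint would pass 70% of its speed; a pose out of reach is approached as far as the arm can. A call with a gripper value outside its range is refused whole. The fingers move at their own pace and stop on an object; FORCE is the grip in N (left out, the last holds). Time passes only in rows, so rows that repeat a pose let the fingers close. It gives the time, the measured TCP pose, the force and the opening at its end, in the units of the state.
- r.get_state(): the state, without advancing time (a new reading comes with each control period).
- r.capture(name): name is "scene" or "top"; returns a dict with "pixels" (480x640x3 uint8, blue, green, red), "range_z" (480x640 float32, m along the optical axis (not along the pixel's ray), 0 where there is no reading), "K" (3x3 intrinsics, pixels), "R" (3x3) and "t" (3): a world point X has camera coordinates R X + t. Camera axes: x right, y down, z forward; pixel columns grow to the right and rows downward; lengths in m; the calibration is good to about 2 mm. A picture is of the moment at which its call begins.
- r.job_done(): hands the job in, once; it reports no verdict.
The state is a dict: "clock": time; "qpos": joint angles; "qvel": joint speeds; "tau": joint torques, N m; "ee_pos": TCP position; "tool_rot": TCP orientation; "wrist_force": force on the tool from outside, world axes, zero at the start; "moment": the same for the moment, N m; "gripper_width": opening from 0.0 (shut) to 1.0 (fully open).
Only numpy, scipy, OpenCV 4.12 (cv2) and the standard library are available. Lean on these libraries where they do the work, as an engineer would, in place of code of your own. Each camera call takes 0.05 s, during which the arm holds its last target. There are 200 camera calls.

## Task

Find which of the three steel gauge blades fits the gap under the plate sealer's floating press roller: too thin a blade slides under without touching it, too thick a one stops dead, the right one goes in with a light drag and lifts the roller a little. Slide the right one in flat and square along the bed, below the film drum, until its nose is at the fence, and leave it there holding the roller up; the other two must lie flat on the mat. Feel your way gently, never force a blade that stops, and do not knock the sealer or shift the other things.

Things in the scene. Friction and masses are not known exactly. Their poses are not given: they have to be found in the camera images.
- gauge_thin: the thinnest of three steel gauge blades, alike but for thickness: flat, 24 mm wide, 4 mm thick, top bevelled to 1.5 mm over the last 25 mm at the nose; at the other end an upright grip fin 30 mm long (x), 12 mm wide (y), top 52 mm over the underside. Origin: underside, below the fin's middle; x to the nose, z up; reaches from x = -20 to +130 mm. Lies on the mat, nose to the left (+y); about 0.09 kg
- thin_nose (a point): on the thinnest gauge: the middle of the nose's lower edge, 130 mm along x from the gauge's origin
- thin_grip (a point): on the thinnest gauge: the middle of the grip fin, where to hold it, 36 mm over the underside (32 mm over the blade's top)
- gauge_mid: the middle of three steel gauge blades, alike but for thickness: flat, 24 mm wide, 7 mm thick, top bevelled to 1.5 mm over the last 25 mm at the nose; at the other end an upright grip fin 30 mm long (x), 12 mm wide (y), top 52 mm over the underside. Origin: underside, below the fin's middle; x to the nose, z up; reaches from x = -20 to +130 mm. Lies on the mat, nose to the left (+y); about 0.09 kg
- mid_nose (a point): on the middle gauge: the middle of the nose's lower edge, 130 mm along x from the gauge's origin
- mid_grip (a point): on the middle gauge: the middle of the grip fin, where to hold it, 36 mm over the underside (29 mm over the blade's top)
- gauge_thick: the thickest of three steel gauge blades, alike but for thickness: flat, 24 mm wide, 10 mm thick, top bevelled to 1.5 mm over the last 25 mm at the nose; at the other end an upright grip fin 30 mm long (x), 12 mm wide (y), top 52 mm over the underside. Origin: underside, below the fin's middle; x to the nose, z up; reaches from x = -20 to +130 mm. Lies on the mat, nose to the left (+y); about 0.09 kg
- thick_nose (a point): on the thickest gauge: the middle of the nose's lower edge, 130 mm along x from the gauge's origin
- thick_grip (a point): on the thickest gauge: the middle of the grip fin, where to hold it, 36 mm over the underside (26 mm over the blade's top)
- bed: base of the plate sealer, fixed: grey casting 235 mm long (x), 200 mm wide (y), with a flat aluminium bed 130 mm wide, its top 30 mm over the table. Origin: at table level, below the middle of the bed's front edge; x points from the front (which faces right) to the rear, z up. Clear bed from x = 0 to the roller, whose axis lies across over x = 60 mm; the fence is at x = 100 mm
- head: upper works of the sealer, fixed; origin and axes as bed: two white side cheeks (inner faces 156 mm apart, x = 25 to 100 mm, up to 120 mm over the table), the black press roller between them and the grey film drum in front. The roller's resting height is set by the side screws and differs each time: a gap of 1.2 to 9.7 mm over the bed
- drum (a point): middle of the film drum's axis (x = 10 mm on the bed, 176 mm over the table): drum 70 mm thick, 150 mm long across, underside 141 mm over the table, front at x = -25 mm. It overhangs a blade's grip fin, which stands at x = -30 mm when home: an upright hand meets the drum, so it must lean back, away from the sealer, 35 to 45 degrees, fingers forward and down, and take the fin off the mat at that lean
- roller_foot (a point): point on the bed's top right under the roller's axis. The roller (28 mm thick, 130 mm long, 0.45 kg) floats: a blade can lift it up to 3.5 mm off its rest. Blade thinner than the gap: no touch. Thicker by up to 3.5 mm: lifts it, felt as 2 to 10 N of push, then drag and weight on the nose. Still thicker: stops dead, nose 14 to 45 mm short of the fence. If two blades lift it, either will do
- fence (a point): the middle of the foot of the fence: on the bed's top (30 mm over the table), at the fence's face that looks to the front; axes as bed. The fence is a steel strip 130 mm wide, 14 mm high, across the bed behind the roller
- mat: black rubber mat, fixed, 300 (x) by 320 mm (y), 3 mm thick, origin at the centre of its underside, on the table
- cold_block: bystander: aluminium cold block with tube wells, 124 x 80 mm, 54 mm high over its two tubes
- tip_box: bystander: orange pipette-tip box with clear lid, 122 x 87 mm, 72 mm high
- pcr_plate: bystander: white 96-well PCR plate, 128 x 86 mm, 15 mm high
- reagent: bystander: amber reagent bottle, 52 mm across, 125 mm high
- marker: bystander: black marker pen with blue cap, 125 mm long, lying across the far edge of the mat, its origin on its underside
- cap_box: bystander: clear open box of white tube caps, 70 x 50 mm, 30 mm high
There are look-alikes about, which are no part of the job. Leave any green look-alike of the gauge_thin alone.

How it is judged:
On the way:
1. a gauge blade, held in the fingers, is brought in flat along the bed with its nose at the roller (((x of thin_nose in the frame of fence between -0.065 and 0.02 m and y of thin_nose in the frame of fence between -0.05 and 0.05 m and z of thin_nose in the frame of fence below 0.012 m and contact force between the fingers and gauge_thin above 1 N) or (x of mid_nose in the frame of fence between -0.065 and 0.02 m and y of mid_nose in the frame of fence between -0.05 and 0.05 m and z of mid_nose in the frame of fence below 0.012 m and contact force between the fingers and gauge_mid above 1 N) or (x of thick_nose in the frame of fence between -0.065 and 0.02 m and y of thick_nose in the frame of fence between -0.05 and 0.05 m and z of thick_nose in the frame of fence below 0.012 m and contact force between the fingers and gauge_thick above 1 N))), for 0.1 s.
At the end, for the whole second after the job is handed in: One blade lies flat (0.06 rad) and square (0.15 rad) on the bed, nose within 10 mm of the fence and 30 mm of its middle, at rest, bearing over 0.3 N of the roller; the other two lie flat (0.08 rad) on the mat, their origins within its outline ((((x of thin_nose in the frame of fence above -0.01 m and y of thin_nose in the frame of fence between -0.03 and 0.03 m and z of thin_nose in the frame of fence below 0.004 m and angle between the x axis of gauge_thin and the x axis of fence, either way round below 0.15 rad and angle between gauge_thin's own z axis and vertical below 0.06 rad and contact force between gauge_thin and head above 0.3 N and linear speed of gauge_thin below 0.01 m/s) and (x of gauge_mid in the frame of mat between -0.15 and 0.15 m and y of gauge_mid in the frame of mat between -0.16 and 0.16 m and z of gauge_mid in the frame of mat below 0.007 m and angle between gauge_mid's own z axis and vertical below 0.08 rad) and (x of gauge_thick in the frame of mat between -0.15 and 0.15 m and y of gauge_thick in the frame of mat between -0.16 and 0.16 m and z of gauge_thick in the frame of mat below 0.007 m and angle between gauge_thick's own z axis and vertical below 0.08 rad)) or ((x of mid_nose in the frame of fence above -0.01 m and y of mid_nose in the frame of fence between -0.03 and 0.03 m and z of mid_nose in the frame of fence below 0.004 m and angle between the x axis of gauge_mid and the x axis of fence, either way round below 0.15 rad and angle between gauge_mid's own z axis and vertical below 0.06 rad and contact force between gauge_mid and head above 0.3 N and linear speed of gauge_mid below 0.01 m/s) and (x of gauge_thin in the frame of mat between -0.15 and 0.15 m and y of gauge_thin in the frame of mat between -0.16 and 0.16 m and z of gauge_thin in the frame of mat below 0.007 m and angle between gauge_thin's own z axis and vertical below 0.08 rad) and (x of gauge_thick in the frame of mat between -0.15 and 0.15 m and y of gauge_thick in the frame of mat between -0.16 and 0.16 m and z of gauge_thick in the frame of mat below 0.007 m and angle between gauge_thick's own z axis and vertical below 0.08 rad)) or ((x of thick_nose in the frame of fence above -0.01 m and y of thick_nose in the frame of fence between -0.03 and 0.03 m and z of thick_nose in the frame of fence below 0.004 m and angle between the x axis of gauge_thick and the x axis of fence, either way round below 0.15 rad and angle between gauge_thick's own z axis and vertical below 0.06 rad and contact force between gauge_thick and head above 0.3 N and linear speed of gauge_thick below 0.01 m/s) and (x of gauge_thin in the frame of mat between -0.15 and 0.15 m and y of gauge_thin in the frame of mat between -0.16 and 0.16 m and z of gauge_thin in the frame of mat below 0.007 m and angle between gauge_thin's own z axis and vertical below 0.08 rad) and (x of gauge_mid in the frame of mat between -0.15 and 0.15 m and y of gauge_mid in the frame of mat between -0.16 and 0.16 m and z of gauge_mid in the frame of mat below 0.007 m and angle between gauge_mid's own z axis and vertical below 0.08 rad)))); the robot touches nothing.
It fails at once if a gauge blade is forced against the roller or the sealer's upper works (over 60 N) (contact force between any of gauge_thin, gauge_mid, gauge_thick and head above 60 N).
It fails at once if the robot knocks the sealer (over 15 N) (contact force between any of the arm, the fingers and head above 15 N or contact force between any of the arm, the fingers and bed above 15 N).
It fails at once if a bystander is shifted by more than 20 mm (distance of any of cold_block, tip_box, pcr_plate, reagent, marker, cap_box from where it was at the start of the episode above 0.02 m).
It also fails if it takes over 70 s, if anything falls off the work surface, if the arm or the gripper's body presses on something with over 40 N, if the wrist force passes 120 N, or if a joint passes its speed limit or range.

## Working session

There is one attempt and no reset: what is moved stays moved. The work goes in short steps, Python scripts to look and compute and a shell command to move; the robot and the scene stay as the last step left them, time stands still between calls to the robot, and variables do not carry over. Pictures are saved under pics/ and viewed, about 8 in all and at most 12, crops included, and the job is handed in when it is done.

```bash
mkdir -p pics
cat > h.py <<'E'
from workcell import r
import numpy as np, cv2
def cap(n):
    return r.capture(n)
def pts(c):
    """world point per pixel from range"""
    K=c['K'];z=c['range_z'];v,u=np.mgrid[:480,:640]
    P=np.stack([(u-K[0,2])/K[0,0]*z,(v-K[1,2])/K[1,1]*z,z],-1)
    return (P-c['t'])@c['R']
def ray(c,u,v,h):
    d=c['R'].T@np.linalg.solve(c['K'],[u,v,1.]);o=-c['R'].T@c['t']
    return o+d*(h-o[2])/d[2]
def proj(c,X):
    p=c['K']@(c['R']@np.asarray(X,float)+c['t']);return p[:2]/p[2]
E
python3 - <<'E'
from h import *
print(r.get_state())
for n in ("scene","top"):
    c=cap(n);cv2.imwrite(f"pics/{n}0.png",c['pixels']);print(n,(-c['R'].T@c['t']).round(3),c['R'].round(2).tolist())
    np.savez(n+"0.npz",**c)
E
```

```text
{'clock': 0.0, 'qpos': array([-1.12899397e+00,  3.20286981e-01,  1.56565076e+00, -1.76067094e-05,
        1.25741083e+00, -1.99808755e-02]), 'qvel': array([ 2.33996598e-04,  3.00539408e-04, -5.05544611e-04, -2.00096662e-06,
        6.71518514e-04,  1.01908443e-03]), 'tau': array([ 4.00058634e-03, -4.12454689e+01, -2.31971061e+01,  7.31859938e-02,
        4.57126228e-02, -1.29950263e-04]), 'ee_pos': array([ 0.25598035, -0.51431966,  0.21313409]), 'tool_rot': array([-0.60082255,  0.37283118, -0.37178243,  0.60148732]), 'wrist_force': array([1.10495141, 0.625906  , 0.24973858]), 'moment': array([-2.90298851e-03, -6.80435338e-05,  5.01109441e-02]), 'gripper_width': 0.9989752921803651}
scene [1.016 0.656 1.341] [[-0.83, 0.56, 0.0], [0.47, 0.69, -0.56], [-0.31, -0.46, -0.83]]
top [ 0.25  -0.008  1.485] [[-0.02, -1.0, 0.0], [-0.98, 0.01, -0.2], [0.2, -0.01, -0.98]]
```

View pics/scene0.png

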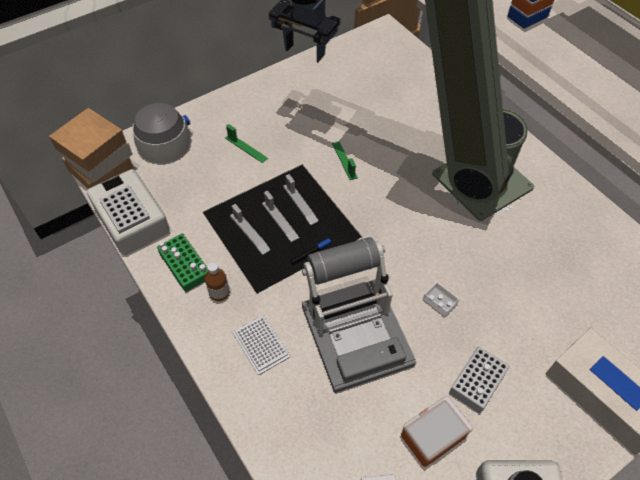

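View pics/top0.png

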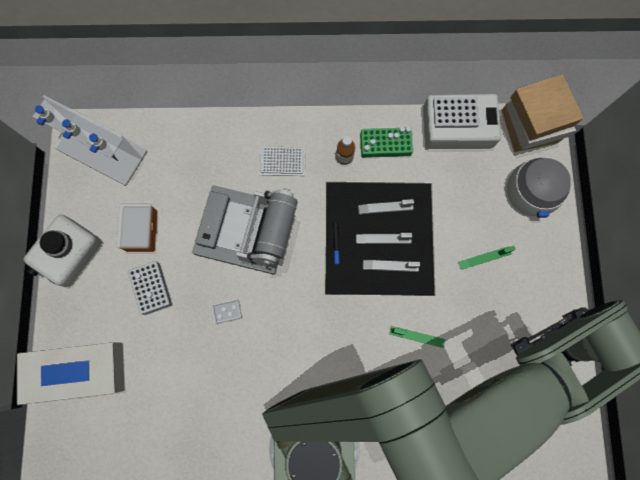

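Run:
```python
from h import *
c=dict(np.load("top0.npz"));P=pts(c);im=c['pixels'];hsv=cv2.cvtColor(im,cv2.COLOR_BGR2HSV)
roi=np.zeros((480,640),bool);roi[185:292,345:430]=1
m=((hsv[...,2]>90)&roi).astype(np.uint8)
n,l,s,ce=cv2.connectedComponentsWithStats(m)
for i in range(1,n):
    if s[i,4]<100: continue
    v,u=np.where(l==i);h=P[v,u,2]
    q=np.array([ray(c,a,b,.010)[:2] for a,b in zip(u,v)])
    rc=cv2.minAreaRect((q*1000).astype(np.float32))
    fin=(h>.035)
    flat=h<.022
    left=flat&(q[:,1]>np.median(q[:,1]))
    print(ce[i].round(1),"rect",np.round(rc[0],1),np.round(rc[1],1),round(rc[2],1),"nfin",fin.sum(),"fin xyz",np.median(P[v,u][fin],0).round(4),"fin ext",np.percentile(P[v,u][fin],[3,97],axis=0).round(4).tolist(),"flat z",np.median(h[flat]).round(4),h[flat].std().round(4))
    print("  nose y",q[:,1].max().round(4),"z along",[ (round(a,3),round(float(np.median(h[(q[:,1]>=a)&(q[:,1]<a+.015)])),4)) for a in np.arange(q[:,1].min(),q[:,1].max(),.015)])
mm=roi&(hsv[...,2]<50);print("mat z",np.median(P[mm][:,2]).round(4))
# sealer
reg=(P[...,1]>.04)&(P[...,1]<.40)&(P[...,0]>.30)&(P[...,0]<.72)&(c['range_z']>0)
d=P[reg&(P[...,2]>.16)];print("drum",len(d),np.percentile(d,[1,50,99],axis=0).round(4).tolist())
top=P[reg&(P[...,2]>.20)]
mu=top.mean(0);w=np.linalg.svd(top[:,:2]-mu[:2],full_matrices=False)[2];print("drum ridge",len(top),mu.round(4),w.round(4).tolist())
# image crops
cr=cv2.resize(im[170:300,180:440],None,fx=3,fy=3,interpolation=cv2.INTER_CUBIC);cv2.imwrite("pics/topcrop.png",cr)
s_=dict(np.load("scene0.npz"))['pixels'];cv2.imwrite("pics/scrop.png",cv2.resize(s_[150:400,195:435],None,fx=2.4,fy=2.4,interpolation=cv2.INTER_CUBIC))
```

```text
[385.1 206.6] rect [ 636.5 -211.6] [ 29.8 155.9] 4.5 nfin 56 fin xyz [ 0.6375 -0.2652  0.0541] fin ext [[0.4973, -0.2795, 0.045], [0.6443, -0.1654, 0.5589]] flat z 0.0117 0.0042
  nose y -0.1336 z along [(np.float64(-0.289), 0.0511), (np.float64(-0.274), 0.0514), (np.float64(-0.259), 0.0134), (np.float64(-0.244), 0.0122), (np.float64(-0.229), 0.012), (np.float64(-0.214), 0.0126), (np.float64(-0.199), 0.0131), (np.float64(-0.184), 0.0121), (np.float64(-0.169), 0.0112), (np.float64(-0.154), 0.0074), (np.float64(-0.139), 0.0045)]
[382.4 237.9] rect [ 545.9 -201.5] [ 26.  153.3] 0.4 nfin 61 fin xyz [ 0.5439 -0.2538  0.054 ] fin ext [[0.2501, -0.2698, 0.0451], [0.5504, -0.0075, 1.4849]] flat z 0.0065 0.0034
  nose y -0.1249 z along [(np.float64(-0.278), 0.0506), (np.float64(-0.263), 0.0507), (np.float64(-0.248), 0.0067), (np.float64(-0.233), 0.0071), (np.float64(-0.218), 0.0057), (np.float64(-0.203), 0.0074), (np.float64(-0.188), 0.0062), (np.float64(-0.173), 0.0074), (np.float64(-0.158), 0.006), (np.float64(-0.143), 0.0053), (np.float64(-0.128), 0.0039)]
[390.  265.1] rect [ 470.1 -218.6] [153.4  26.8] 86.5 nfin 63 fin xyz [ 0.4651 -0.2711  0.0541] fin ext [[0.2501, -0.2871, 0.0442], [0.4712, -0.0075, 1.4849]] flat z 0.0092 0.0038
  nose y -0.1418 z along [(np.float64(-0.296), 0.0515), (np.float64(-0.281), 0.0503), (np.float64(-0.266), 0.01), (np.float64(-0.251), 0.0092), (np.float64(-0.236), 0.0097), (np.float64(-0.221), 0.0096), (np.float64(-0.206), 0.0101), (np.float64(-0.191), 0.0106), (np.float64(-0.176), 0.0085), (np.float64(-0.161), 0.0069), (np.float64(-0.146), 0.002)]
mat z 0.0029
drum 1927 [[0.4594, 0.0417, 0.1674], [0.5391, 0.0818, 0.2041], [0.6356, 0.1289, 0.2147]]
drum ridge 1237 [0.546  0.0819 0.2074] [[-0.9671, 0.2545], [-0.2545, -0.9671]]
```

View pics/topcrop.png

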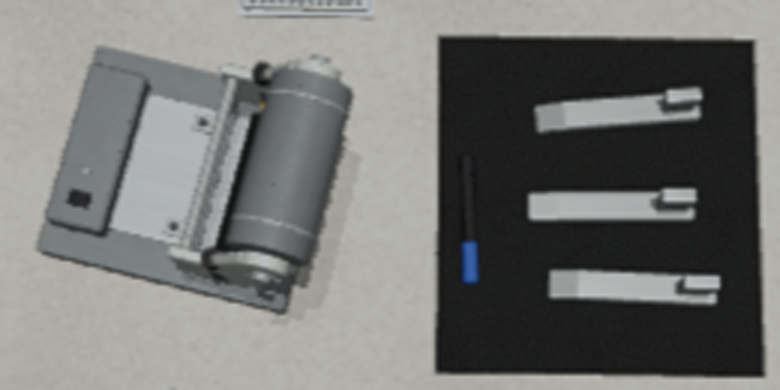

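View pics/scrop.png

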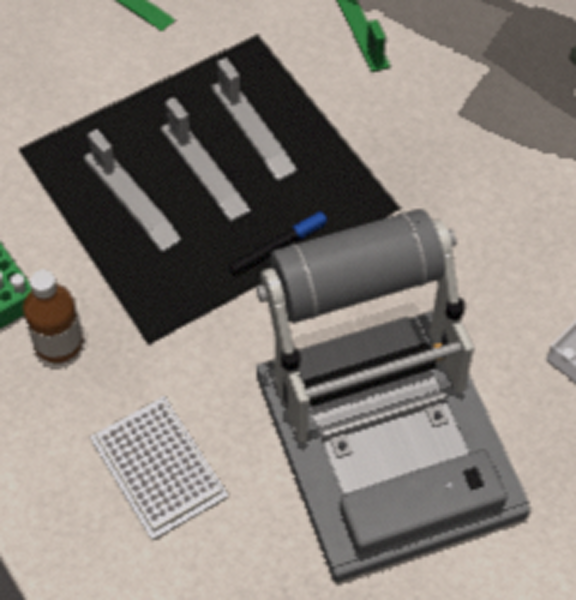

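Run:
```python
from h import *
from scipy.optimize import least_squares
D={n:dict(np.load(n+"0.npz")) for n in("top","scene")}
A=[]
for n,c in D.items():
    P=pts(c);P=P[(c['range_z']>0)&(P[...,1]>.0)&(P[...,1]<.45)&(P[...,0]>.30)&(P[...,0]<.75)]
    d=P[(P[:,2]>.18)&(P[:,2]<.225)]
    # cylinder fit R=35mm, axis horizontal at z=.176
    def f(p):
        e=np.array([np.cos(p[0]),np.sin(p[0])]) # bed x axis
        s=d[:,:2]@e-p[1];return np.hypot(s,d[:,2]-p[2])-.035
    o=least_squares(f,[np.deg2rad(75),.20,.176],loss='soft_l1',f_scale=.002)
    th,s0,z0=o.x;e=np.array([np.cos(th),np.sin(th)]);l=np.array([-e[1],e[0]])
    t=d[:,:2]@l
    h,b=np.histogram(t[d[:,2]>.195],bins=np.arange(t.min(),t.max()+.004,.004))
    print(n,"th deg",np.rad2deg(th),"s0",s0,"z",z0,"rms",np.sqrt(np.mean(o.fun**2)),len(d),"lat ext",np.percentile(t,[1,50,99]).round(4))
    print(dict(zip((b[:-1]*1000).round().astype(int).tolist(),h.tolist())))
    A.append(o.x)
    # flat base pts of casting rear / plate
    s=P[:,:2]@e-(s0-.010);t=P[:,:2]@l
    low=(P[:,2]>.012)&(P[:,2]<.05)
    k=low&(s>.11)&(s<.25)
    print(" casting lat",np.percentile(t[k],[1,99]).round(4),"s max",np.percentile(s[low],[1,99]).round(4))
    for zz in ((.112,.128),(.020,.027),(.027,.034),(.04,.048)):
        k=(P[:,2]>zz[0])&(P[:,2]<zz[1]);print(" z",zz,k.sum(),"s",np.percentile(s[k],[2,50,98]).round(3),"t",np.percentile(t[k],[2,10,50,90,98]).round(3))
```

```text
top th deg 75.14769916870446 s0 0.22003476755350748 z 0.17496134144396444 rms 0.0058110997481459455 1884 lat ext [-0.5953 -0.5044 -0.421 ]
{-606: 0, -602: 0, -598: 4, -594: 6, -590: 5, -586: 7, -582: 32, -578: 39, -574: 33, -570: 38, -566: 37, -562: 40, -558: 39, -554: 31, -550: 41, -546: 37, -542: 40, -538: 39, -534: 39, -530: 42, -526: 36, -522: 41, -518: 36, -514: 41, -510: 35, -506: 41, -502: 38, -498: 37, -494: 37, -490: 38, -486: 39, -482: 39, -478: 40, -474: 35, -470: 41, -466: 36, -462: 41, -458: 38, -454: 40, -450: 39, -446: 39, -442: 39, -438: 44, -434: 16, -430: 7, -426: 9, -422: 4, -418: 0, -414: 0}
 casting lat [-0.6075 -0.2607] s max [0.0049 0.3588]
 z (0.112, 0.128) 219 s [0.038 0.086 0.097] t [-0.596 -0.591 -0.502 -0.422 -0.421]
 z (0.02, 0.027) 815 s [0.004 0.141 0.352] t [-0.609 -0.595 -0.459 -0.395 -0.264]
 z (0.027, 0.034) 1996 s [0.015 0.136 0.314] t [-0.605 -0.587 -0.485 -0.41  -0.259]
 z (0.04, 0.048) 591 s [0.078 0.303 0.357] t [-0.556 -0.457 -0.301 -0.253 -0.236]
scene th deg 75.06992204777893 s0 0.22264001825724336 z 0.17553696710699537 rms 0.005859421874662
[... 208 characters left out ...]
 -537: 38, -533: 43, -529: 35, -525: 45, -521: 39, -517: 40, -513: 40, -509: 38, -505: 41, -501: 44, -497: 32, -493: 47, -489: 42, -485: 38, -481: 43, -477: 40, -473: 36, -469: 46, -465: 39, -461: 39, -457: 36, -453: 40, -449: 42, -445: 38, -441: 40, -437: 29, -433: 2, -429: 9, -425: 9, -421: 1, -417: 0, -413: 0}
 casting lat [-0.6079 -0.2571] s max [0.0032 0.3402]
 z (0.112, 0.128) 303 s [0.034 0.088 0.099] t [-0.596 -0.594 -0.495 -0.425 -0.421]
 z (0.02, 0.027) 1096 s [0.004 0.141 0.32 ] t [-0.608 -0.602 -0.505 -0.354 -0.256]
 z (0.027, 0.034) 3549 s [0.004 0.119 0.233] t [-0.606 -0.596 -0.509 -0.419 -0.282]
 z (0.04, 0.048) 1016 s [0.067 0.295 0.341] t [-0.592 -0.544 -0.315 -0.254 -0.235]
```

```bash
python3 -m crank '[[[1,20.8,22.3,-10,1.047],[1,20.8,22.3,-10,1.047],[1,20.8,22.3,-10,1.047],[1,20.8,22.3,-10,1.047],[1,20.8,22.3,-10,1.047],[1,20.8,22.3,-10,1.047],[1,20.8,22.3,-10,1.047],[1,20.8,22.3,-10,1.047],[1,20.8,22.3,-10,1.047],[1,20.8,22.3,-10,1.047],[1,20.8,22.3,-10,1.047]]]' 25
cat >> h.py <<'E'
from scipy.spatial.transform import Rotation
TH=np.deg2rad(75.1);e=np.array([np.cos(TH),np.sin(TH)]);l=np.array([-e[1],e[0]])
B0=e*.2113+l*-.509
def st():
    s=r.get_state();R=Rotation.from_quat(s['tool_rot']).as_matrix()
    p=s['ee_pos'];b=p[:2]-B0
    print("t %.2f"%s['clock'],"tcp",p.round(4),"jaw deg %.2f"%np.rad2deg(np.arctan2(R[1,0],R[0,0])),"finger",R[:,1].round(3),"bed xy mm",(1000*np.array([b@e,b@l])).round(1),"F",s['wrist_force'].round(1),"Fbed",(s['wrist_force'][:2]@np.c_[e,l]).round(1),"M",s['moment'].round(2),"g %.3f"%s['gripper_width'])
E
python3 -c "
from h import *;st()"
```

```text
clock: 1.02
ee_pos: [0.4639, -0.2912, 0.1129]
tool_rot: [-0.707, 0.023, -0.021, 0.707]
wrist_force: [-1.0, -0.5, -1.2]
gripper_width: 1.003
t 1.02 tcp [ 0.4639 -0.2912  0.1129] jaw deg -3.59 finger [-0.002  0.    -1.   ] bed xy mm [-373.4  -14.2] F [-1.  -0.5 -1.2] Fbed [-0.8  0.9] M [-0.06 -0.05 -0.03] g 1.003
```

```bash
python3 -m crank '[[[0.5,0,0,-4,0],[0.5,0,0,-8,0],[0.5,0,0,-9.3,0],[0.5,0,0,-9.3,0],[0,0,0,-9.3,0],[0,0,0,-9.3,0],[0,0,0,-9.3,0],[0,0,0,-9.3,0],[0,0,0,-9.3,0],[0,0,0,-9.3,0],[0,0,0,-9.3,0],[0,0,0,-9.3,0]]]' 30
python3 -c "
from h import *;st()"
```

```text
clock: 2.02
ee_pos: [0.4641, -0.2912, 0.0201]
tool_rot: [0.707, -0.023, 0.021, -0.707]
wrist_force: [1.4, 0.0, 0.1]
gripper_width: 0.151
t 2.02 tcp [ 0.4641 -0.2912  0.0201] jaw deg -3.59 finger [-0.002 -0.    -1.   ] bed xy mm [-373.4  -14.4] F [1.4 0.  0.1] Fbed [ 0.4 -1.3] M [-0.03 -0.19 -0.  ] g 0.151
```

```bash
python3 -m crank '[[[0,0,0,3,0],[0,0,0,6,0],[0,1,5,6,-0.05],[0,2,9,6,-0.1],[0,3,13,6,-0.15],[0,4,17,6,-0.198],[0,4.6,21,6,-0.198],[0,4.98,23.5,6,-0.198],[0,4.98,24.37,6,-0.198],[0,4.98,24.37,5,-0.198],[0,4.98,24.37,4,-0.198],[0,4.98,24.37,4,-0.198]]]' 30
python3 - <<'E'
from h import *;st()
c=cap("scene");np.savez("s1.npz",**c);cv2.imwrite("pics/s1.png",cv2.resize(c['pixels'][150:400,195:435],None,fx=2.4,fy=2.4,interpolation=cv2.INTER_CUBIC))
E
```

```text
clock: 3.02
ee_pos: [0.5118, -0.0484, 0.0576]
tool_rot: [0.701, -0.095, 0.09, -0.701]
wrist_force: [-0.7, -0.2, -1.1]
gripper_width: 0.123
t 3.02 tcp [ 0.5118 -0.0484  0.0576] jaw deg -14.98 finger [-0.007  0.    -1.   ] bed xy mm [-126.5    1.9] F [-0.7 -0.2 -1.1] Fbed [-0.4  0.6] M [-0.04 -0.02  0.02] g 0.123
```

View pics/s1.png

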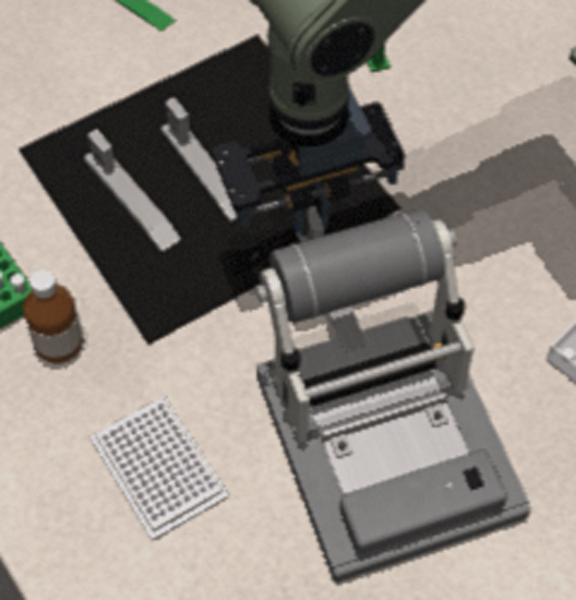

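```bash
python3 -m crank '[[[0,0.2,0,-0.8,0],[0,0.2,0,-0.85,0],[0,0.2,0,-0.85,0]]]' 30
python3 -c "
from h import *;st()"
python3 -m crank '[[[0,0,0,-0.1,0],[0,0,0,-0.15,0],[0,0,0,-0.2,0]]]' 30
python3 -c "
from h import *;st()"
```

```text
clock: 3.32
ee_pos: [0.5147, -0.0498, 0.0496]
tool_rot: [0.701, -0.095, 0.091, -0.701]
wrist_force: [-0.3, 0.0, -0.7]
gripper_width: 0.132
t 3.32 tcp [ 0.5147 -0.0498  0.0496] jaw deg -15.13 finger [-0.005  0.    -1.   ] bed xy mm [-127.1   -1.2] F [-0.3  0.  -0.7] Fbed [-0.1  0.3] M [-0.06 -0.13 -0.01] g 0.132
clock: 3.57
ee_pos: [0.515, -0.0503, 0.0481]
tool_rot: [0.701, -0.095, 0.091, -0.701]
wrist_force: [-0.2, -2.6, 3.0]
gripper_width: 0.131
t 3.57 tcp [ 0.515  -0.0503  0.0481] jaw deg -15.13 finger [-0.005 -0.    -1.   ] bed xy mm [-127.5   -1.6] F [-0.2 -2.6  3. ] Fbed [-2.6 -0.5] M [-0.12 -0.11  0.03] g 0.131
```

```bash
python3 -m crank '[[[0,0.1,0.4,0.1,0],[0,0.2,0.8,0.1,0],[0,0.3,1.2,0.1,0],[0,0.4,1.5,0.1,0],[0,0.4,1.5,0.1,0]]]' 30
python3 -c "
from h import *;st()"
```

```text
clock: 3.98
ee_pos: [0.5191, -0.0344, 0.049]
tool_rot: [0.701, -0.094, 0.091, -0.701]
wrist_force: [0.1, 0.5, -0.7]
gripper_width: 0.127
t 3.98 tcp [ 0.5191 -0.0344  0.049 ] jaw deg -15.07 finger [-0.005 -0.    -1.   ] bed xy mm [-111.    -1.5] F [ 0.1  0.5 -0.7] Fbed [0.6 0. ] M [ 0.05 -0.08 -0.03] g 0.127
```

```bash
python3 -m crank '[[[0,0.1,0.3,-0.05,0],[0,0.15,0.6,-0.05,0],[0,0.25,0.9,-0.05,0],[0,0.3,1.1,-0.05,0],[0,0.3,1.1,-0.05,0]]]' 30
python3 -c "
from h import *;st()"
python3 -m crank '[[[0,0.05,0.2,0,0],[0,0.1,0.4,0,0],[0,0.15,0.6,0,0],[0,0.2,0.8,0,0]]]' 30
python3 -c "
from h import *;st()"
```

```text
clock: 4.4
ee_pos: [0.5225, -0.0229, 0.0487]
tool_rot: [0.701, -0.094, 0.091, -0.701]
wrist_force: [-0.3, 0.3, 1.5]
gripper_width: 0.129
t 4.40 tcp [ 0.5225 -0.0229  0.0487] jaw deg -15.07 finger [-0.004  0.    -1.   ] bed xy mm [-99.1  -1.8] F [-0.3  0.3  1.5] Fbed [0.2 0.4] M [ 0.25 -0.14 -0.02] g 0.129
clock: 4.73
ee_pos: [0.5246, -0.0149, 0.0488]
tool_rot: [0.701, -0.094, 0.091, -0.701]
wrist_force: [-0.8, -2.3, 3.4]
gripper_width: 0.131
t 4.73 tcp [ 0.5246 -0.0149  0.0488] jaw deg -15.07 finger [-0.004  0.    -1.   ] bed xy mm [-90.8  -1.8] F [-0.8 -2.3  3.4] Fbed [-2.4  0.2] M [-0.21 -0.11 -0.04] g 0.131
```

```bash
python3 -m crank '[[[0,0.05,0.2,0.08,0],[0,0.1,0.4,0.08,0],[0,0.1,0.4,0.08,0]]]' 30
python3 -c "
from h import *;st()"
python3 -m crank '[[[0,0.05,0.2,0,0],[0,0.1,0.4,0,0],[0,0.1,0.4,0,0]]]' 30
python3 -c "
from h import *;st()"
```

```text
clock: 4.98
ee_pos: [0.5254, -0.0102, 0.0492]
tool_rot: [-0.701, 0.094, -0.091, 0.701]
wrist_force: [-1.0, -0.6, -0.5]
gripper_width: 0.13
t 4.98 tcp [ 0.5254 -0.0102  0.0492] jaw deg -15.05 finger [-0.005  0.001 -1.   ] bed xy mm [-86.1  -1.3] F [-1.  -0.6 -0.5] Fbed [-0.9  0.8] M [ 0.02 -0.04  0.03] g 0.130
clock: 5.23
ee_pos: [0.5265, -0.0058, 0.0491]
tool_rot: [-0.701, 0.094, -0.091, 0.701]
wrist_force: [0.7, 1.0, -0.4]
gripper_width: 0.128
t 5.23 tcp [ 0.5265 -0.0058  0.0491] jaw deg -15.04 finger [-0.005  0.001 -1.   ] bed xy mm [-81.5  -1.2] F [ 0.7  1.  -0.4] Fbed [ 1.1 -0.4] M [ 0.06 -0.2   0.01] g 0.128
```

```bash
python3 -m crank '[[[0,0.05,0.2,0,0],[0,0.1,0.4,0,0],[0,0.13,0.5,0,0],[0,0.13,0.5,0,0]]]' 30
python3 -c "
from h import *;st()"
python3 -m crank '[[[0,0.05,0.2,0,0],[0,0.1,0.4,0,0],[0,0.15,0.6,0,0],[0,0.15,0.6,0,0]]]' 30
python3 -c "
from h import *;st()"
```

```text
clock: 5.57
ee_pos: [0.5279, -0.0005, 0.0491]
tool_rot: [-0.701, 0.094, -0.091, 0.701]
wrist_force: [0.3, 0.1, -0.3]
gripper_width: 0.129
t 5.57 tcp [ 5.279e-01 -5.000e-04  4.910e-02] jaw deg -15.04 finger [-0.004  0.001 -1.   ] bed xy mm [-76.   -1.3] F [ 0.3  0.1 -0.3] Fbed [ 0.2 -0.2] M [ 0.06 -0.05 -0.02] g 0.129
clock: 5.9
ee_pos: [0.5294, 0.0051, 0.0494]
tool_rot: [0.701, -0.094, 0.091, -0.701]
wrist_force: [-1.1, -4.4, 5.1]
gripper_width: 0.132
t 5.90 tcp [0.5294 0.0051 0.0494] jaw deg -14.98 finger [-0.004 -0.    -1.   ] bed xy mm [-70.3  -1.3] F [-1.1 -4.4  5.1] Fbed [-4.5 -0. ] M [-0.82  0.1  -0.04] g 0.132
```

```bash
python3 -m crank '[[[0,0.03,0.1,0.05,0],[0,0.05,0.2,0.1,0],[0,0.08,0.3,0.1,0],[0,0.08,0.3,0.1,0]]]' 30
python3 -c "
from h import *;st()"
```

```text
clock: 6.23
ee_pos: [0.5298, 0.008, 0.05]
tool_rot: [0.702, -0.094, 0.09, -0.701]
wrist_force: [-0.9, -3.1, -2.4]
gripper_width: 0.127
t 6.23 tcp [0.5298 0.008  0.05  ] jaw deg -14.96 finger [-0.005 -0.001 -1.   ] bed xy mm [-67.4  -1. ] F [-0.9 -3.1 -2.4] Fbed [-3.2  0.1] M [-1.03  0.07 -0.04] g 0.127
```

```bash
python3 -m crank '[[[0.4,0,0,0,0],[0.4,0,0,0,0],[0.4,0,0,0,0],[0.4,0,0,0,0],[0.4,-0.4,-1.5,0,0],[0.4,-0.77,-2.9,-0.4,0],[0.4,-1.29,-4.85,-0.4,0],[0.4,-1.29,-4.85,-0.4,0],[0,-1.29,-4.85,-0.4,0],[0,-1.29,-4.85,-0.4,0],[0,-1.29,-4.85,-0.4,0],[0,-1.29,-4.85,-0.4,0]]]' 30
python3 - <<'E'
from h import *;st()
c=cap("scene");np.savez("s2.npz",**c);cv2.imwrite("pics/s2.png",cv2.resize(c['pixels'][200:340,260:420],None,fx=4.5,fy=4.2,interpolation=cv2.INTER_CUBIC))
E
```

```text
clock: 7.23
ee_pos: [0.5172, -0.0398, 0.0461]
tool_rot: [0.702, -0.094, 0.09, -0.701]
wrist_force: [-0.7, -0.1, -0.1]
gripper_width: 0.14
t 7.23 tcp [ 0.5172 -0.0398  0.0461] jaw deg -14.92 finger [-0.005 -0.001 -1.   ] bed xy mm [-116.8   -1.1] F [-0.7 -0.1 -0.1] Fbed [-0.3  0.6] M [-0.02 -0.04  0.04] g 0.140
```

View pics/s2.png

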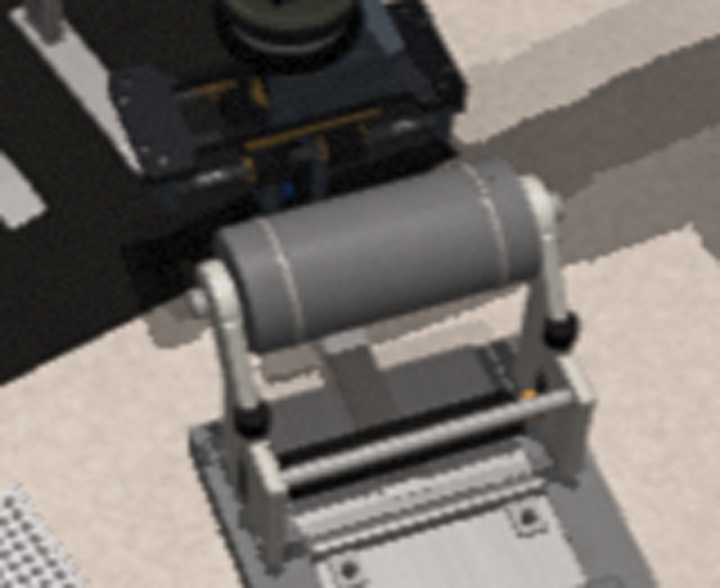

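```bash
python3 -m crank '[[[0,0.4,1.5,0,0],[0,0.7,2.6,0,0],[0,0.87,3.3,0,0],[0,0.87,3.3,0,0]]]' 30
python3 -c "
from h import *;st()"
python3 -m crank '[[[0,0.05,0.2,0,0],[0,0.1,0.4,0,0],[0,0.15,0.6,0,0],[0,0.2,0.8,0,0],[0,0.2,0.8,0,0]]]' 30
python3 -c "
from h import *;st()"
```

```text
clock: 7.62
ee_pos: [0.5263, -0.0055, 0.0461]
tool_rot: [0.702, -0.093, 0.089, -0.701]
wrist_force: [-0.8, -0.7, -0.3]
gripper_width: 0.001
t 7.62 tcp [ 0.5263 -0.0055  0.0461] jaw deg -14.78 finger [-0.005 -0.001 -1.   ] bed xy mm [-81.3  -1. ] F [-0.8 -0.7 -0.3] Fbed [-0.9  0.6] M [ 0.03 -0.07  0.06] g 0.001
clock: 8.03
ee_pos: [0.528, 0.0017, 0.0461]
tool_rot: [0.702, -0.093, 0.089, -0.7]
wrist_force: [-1.2, -3.9, 1.3]
gripper_width: 0.009
t 8.03 tcp [0.528  0.0017 0.0461] jaw deg -14.76 finger [-0.006 -0.002 -1.   ] bed xy mm [-73.9  -0.8] F [-1.2 -3.9  1.3] Fbed [-4.1  0.2] M [-0.71  0.08  0.02] g 0.009
```

```bash
python3 -m crank '[[[0,0.05,0.15,0,0],[0,0.08,0.3,0,0],[0,0.1,0.4,0,0],[0,0.1,0.4,0,0]]]' 30
python3 -c "
from h import *;st()"
python3 -m crank '[[[0,0.05,0.15,0,0],[0,0.08,0.3,0,0],[0,0.1,0.4,0,0],[0,0.1,0.4,0,0]]]' 30
python3 -c "
from h import *;st()"
```

```text
clock: 8.37
ee_pos: [0.5288, 0.0052, 0.0461]
tool_rot: [0.702, -0.093, 0.089, -0.7]
wrist_force: [-0.9, -5.3, 0.9]
gripper_width: 0.001
t 8.37 tcp [0.5288 0.0052 0.0461] jaw deg -14.76 finger [-0.006 -0.003 -1.   ] bed xy mm [-70.3  -0.7] F [-0.9 -5.3  0.9] Fbed [-5.4 -0.5] M [-0.79  0.08 -0.03] g 0.001
clock: 8.7
ee_pos: [0.5297, 0.0091, 0.046]
tool_rot: [0.702, -0.093, 0.089, -0.7]
wrist_force: [-1.0, -4.3, 0.5]
gripper_width: 0.004
t 8.70 tcp [0.5297 0.0091 0.046 ] jaw deg -14.75 finger [-0.006 -0.003 -1.   ] bed xy mm [-66.3  -0.6] F [-1.  -4.3  0.5] Fbed [-4.4 -0.2] M [-0.74  0.03 -0.05] g 0.004
```

```bash
python3 -m crank '[[[0,0.02,0.1,0,0],[0,0.05,0.2,0,0],[0,0.05,0.2,0,0]]]' 30
python3 -c "
from h import *;st()"
python3 -m crank '[[[0,0,0,0,0],[0,-0.52,-1.95,0,0],[0,-1.5,-5.8,2,0],[0,-2.5,-9.7,6,0],[0,-3.5,-13.5,9,0],[0,-4.1,-15.5,10,0],[0,-4.1,-15.5,10,0],[0,-4.1,-15.5,10,0]]]' 30
python3 - <<'E'
from h import *;st()
c=cap("top");np.savez("t3.npz",**c);cv2.imwrite("pics/t3.png",cv2.resize(c['pixels'][170:300,180:440],None,fx=3,fy=3,interpolation=cv2.INTER_CUBIC))
E
```

```text
clock: 8.95
ee_pos: [0.5303, 0.0111, 0.046]
tool_rot: [0.703, -0.093, 0.089, -0.7]
wrist_force: [-0.7, -3.5, 1.8]
gripper_width: 0.005
t 8.95 tcp [0.5303 0.0111 0.046 ] jaw deg -14.75 finger [-0.006 -0.003 -1.   ] bed xy mm [-64.2  -0.6] F [-0.7 -3.5  1.8] Fbed [-3.5 -0.2] M [-0.72  0.06 -0.02] g 0.005
clock: 9.62
ee_pos: [0.4903, -0.1451, 0.1477]
tool_rot: [0.702, -0.092, 0.092, -0.7]
wrist_force: [0.3, 0.1, -0.8]
gripper_width: 0.006
t 9.62 tcp [ 0.4903 -0.1451  0.1477] jaw deg -14.96 finger [-0.001 -0.003 -1.   ] bed xy mm [-225.4   -2.1] F [ 0.3  0.1 -0.8] Fbed [ 0.2 -0.3] M [-0.03 -0.1  -0.04] g 0.006
```

View pics/t3.png

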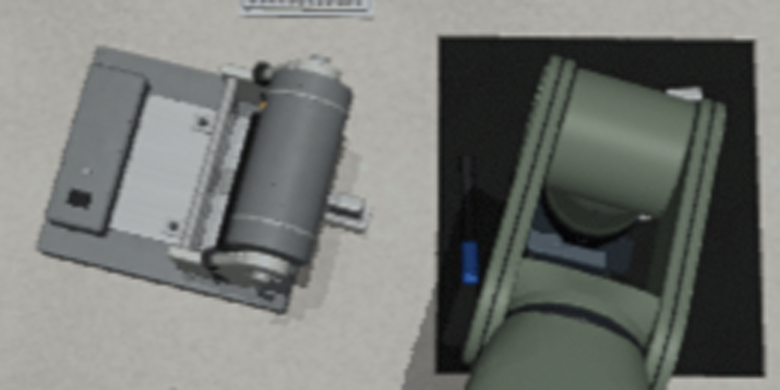

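Run:
```python
from h import *
c=dict(np.load("t3.npz"));P=pts(c);b=P[...,:2]-B0;s=b@e;t=b@l
k=(c['range_z']>0)&(abs(t)<.04)&(s>-.09)&(s<-.024)&(P[...,2]>.02)&(P[...,2]<.12)
f=k&(P[...,2]>.075);g=k&(P[...,2]<.05)
for n,m in(("fin",f),("tail",g)):
    print(n,m.sum(),"s",np.percentile(s[m],[0,5,50,95]).round(4),"t",np.percentile(t[m],[2,50,98]).round(4),"z",np.percentile(P[m][:,2],[10,50,90]).round(4))
# colour edge of tail via rays at z=.037 and fin rear at z=.082 along px
im=cv2.cvtColor(c['pixels'],cv2.COLOR_BGR2GRAY)
for h,t0s in((.082,(-.002,0,.002)),(.037,(-.008,.008))):
  for t0 in t0s:
    row=[]
    for s0 in np.arange(-.075,-.025,.003):
        p=proj(c,[*(B0+e*s0+l*t0),h]);row.append(int(cv2.getRectSubPix(im,(1,1),tuple(map(float,p)))[0,0]))
    print(h,t0,row)
```

```text
fin 44 s [-0.0477 -0.0466 -0.0354 -0.0248] t [-0.0067 -0.0008  0.0053] z [0.0783 0.0815 0.085 ]
tail 51 s [-0.0533 -0.0527 -0.0444 -0.0268] t [-0.0105  0.0054  0.0112] z [0.0327 0.0368 0.0436]
0.082 -0.002 [175, 174, 174, 174, 173, 173, 170, 172, 163, 152, 164, 170, 169, 169, 170, 168, 155]
0.082 0 [174, 174, 173, 173, 173, 171, 166, 170, 156, 146, 169, 175, 173, 173, 174, 170, 157]
0.082 0.002 [173, 174, 174, 174, 174, 172, 168, 170, 148, 129, 167, 177, 174, 176, 176, 169, 156]
0.037 -0.008 [174, 173, 174, 173, 173, 173, 171, 166, 170, 157, 142, 163, 176, 174, 174, 175, 174]
0.037 0.008 [177, 176, 174, 174, 175, 176, 174, 154, 161, 166, 155, 162, 162, 157, 152, 147, 147]
```

```bash
python3 -c "
from h import *;st();print(r.job_done())"
```

```text
t 9.67 tcp [ 0.4896 -0.1435  0.1462] jaw deg -14.87 finger [-0.004 -0.001 -1.   ] bed xy mm [-224.1   -1.1] F [ 0.4 -0.7  0.3] Fbed [-0.6 -0.5] M [-0.09 -0.04  0.02] g 0.001
the job is handed in; nothing more can be done
None
```

I slid the middle (7 mm) blade in along the bed and left it under the roller, then handed the job in at about 9.7 s on the robot's clock. By my measurements it is the right blade and in place; no verdict came back.

- **Fit:** the blade ran free until its nose was about 78 mm in. From there it went in with a steady drag of 3–5 N and never stopped dead. That fits a roller lifted by the blade, though I could not see the lift directly because the drum and roller hide it. The other two blades were not tried.
- **No lean:** the moves offer no tilt, so I could not lean the hand back as described. I gripped the rear part of the fin upright and brought the nose to about 83 mm. Then I let go and pushed the last stretch from behind with shut fingers, staying clear of the drum.
- **Blade position:** from the last top image the fin's middle is at about −33 mm on the bed. That puts the nose about 3 mm short of the fence, give or take 3 mm, and about 1 mm off its middle. I did not feel it touch the fence.
- **Flat and square:** the fin top at 81.5 mm and the tail top at 36.8 mm over the table agree with a blade lying flat. It looks square in the pictures, but I did not measure that angle.
- **Other things:** the thin and thick blades were never touched and should still lie flat on the mat. In the last top picture the arm partly hid them. The marker had not moved. The arm was clear and the wrist force was near zero at hand-in.

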